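Press a tool handle's cap home in the quick clamp

TASK

Take the wooden handle with the half-driven metal cap out of the crate and lay it in the clamp's cradle, cap towards the moving jaw, and let go of it. Squeeze the clamp's trigger again and again until the jaw has driven the cap fully home on the handle's shoulder, then press the release tab so that the jaw springs fully open. Leave the handle lying in the cradle, and leave everything else where it is.

Things in the scene. Friction and masses are not known exactly. Their poses are not given: they have to be found in the camera images.
- handle: Part to work on: wooden tool handle with a proud metal cap, the only piece with a cap, lying flat in the crate (axis 24 mm over the table). Origin mid grip, on the long axis; x runs towards the cap. Sections: butt 32 x 32 mm at x -58..-42, grip 24 x 24 at -42..42, shoulder 28 x 28 at 42..50, then an 18 mm square tenon for the cap. 0.15 kg.
- cap_end (a point): Centre of the cap's flat outer end, on the handle's axis: 72 mm from the handle's origin with the cap fully home on the shoulder, 81 to 86 mm at the start. Cap 32 x 32 mm, 22 mm long; it slides stiffly (about 7 N) along the handle and stays where it is left.
- clamp: Ratchet quick clamp bolted down on a 380 x 80 x 12 mm steel base. Origin on the table under the face of the fully open jaw; x is the way the jaw walks, towards the fixed anvil block (face at x 170 mm, 50 mm wide, top z 64), z up. Black housing x -132..-20 mm, 44 mm wide, top z 56. All of it but grip and trigger lies below z 66.
- cradle (a point): Middle of the cradle, on the clamp's axis at x 105 mm, z 45 mm: where the handle's origin belongs, cap towards the jaw. Two rests, 8 mm thick, at clamp x 76 and 134 mm, open between; each has a notch 27 mm wide, floor at z 33 mm, with flared lips up to z 55 mm (50 mm over all). The handle's origin may lie at x 98 to 112 mm (112: butt on the anvil).
- jaw: Moving jaw: dark steel plate, 36 mm wide, z 20 to 62 mm, on a toothed bar. Origin on the table under its face, so its x in the clamp's frame is its advance: 0 fully open, 50 mm at most, 0 or 8 at the start, 40 when the cap is home. A ratchet (8 mm teeth) holds it; once the tab is pressed a light spring (2 to 3 N) draws it fully open.
- grip_back (a point): Middle of the back face of the clamp's fixed grip, 100 mm over the table: an upright black post 16 mm thick (clamp x -100..-84 mm), 26 mm wide, top at z 118 mm. The trigger stands in front of it; both are pinched together from above, fingers closing along the clamp's x.
- trigger_grip (a point): Middle of the trigger's front face, 100 mm over the table, 52 mm from the grip's back face at rest, about 33 mm when fully squeezed. Upright black lever, 12 mm thick, 24 mm wide, top at z 118 mm, pivot at z 20 mm. A full squeeze towards the grip (clamp -x) walks the jaw on by one 8 mm tooth (while held squeezed up to 12 mm, it then settles back onto the tooth); the first third is idle. Let go, it springs back.
- trigger (a joint): Trigger angle, 0 at rest to 0.25 rad fully squeezed. At the fingers it takes about 9 N while the jaw runs free, 16 N while the cap is being driven, rising to about 22 N at full squeeze once the cap is home. Squeezing harder does no harm: a sprung link keeps the jaw's push to about 15 N.
- tab_pad (a point): Middle of the top of the release tab: steel plate 24 x 30 mm behind the grip, at clamp x -152 mm, z 62 mm. Pressed straight down with 4 N (up to 10 N if the ratchet is loaded) it sinks up to 13 mm, turning about an axle 40 mm nearer the grip; at about 9 mm it frees the jaw. Springs up when let go.
- crate: Open wooden crate, 290 x 230 x 45 mm, walls and floor 8 mm; origin under its centre. It stands on one side, the clamp on the other, either way round. Four pieces lie in it side by side along its y, about 62 mm apart in its x, in any order.
- spare: Wooden handle of like size without a cap, in the crate; origin at its middle. To be left.
- squarebar: Square steel bar 135 x 22 x 22 mm in the crate; origin under its middle. To be left.
- flatbar: Flat steel bar 130 x 36 x 10 mm in the crate; origin under its middle. To be left.
- hammer: Hammer lying on the bench, 36 mm high. To be left.
- rasp: Rasp with a wooden handle lying on the bench. To be left.
- oilcan: Grey can, 70 mm across and 120 mm high, standing on the bench. To be left.
There are look-alikes about, which are no part of the job. Leave any turquoise look-alike of the handle alone.

How it is judged:
On the way, in this order (a step that is already met when the one before it is completed fails the run):
1. the handle lies in both rests of the cradle, cap towards the jaw, let go, with the cap still proud (x of handle in the frame of clamp between 0.096 and 0.115 m and y of handle in the frame of clamp between -0.005 and 0.005 m and z of handle in the frame of clamp between 0.041 and 0.049 m and angle between the x axis of handle and the x axis of clamp, either way round below 0.1 rad and contact force between the fingers and handle below 0.1 N and x of cap_end in the frame of handle above 0.077 m), for 0.2 s.
2. the jaw, driven by the squeezed trigger, presses the cap fully home (x of cap_end in the frame of handle below 0.0735 m and contact force between jaw and handle above 5 N and value of joint trigger above 0.06 rad), for 0.1 s.
At the end, for the whole second after the job is handed in: The cap is home (within 1.5 mm of the shoulder), the handle lies still in both rests of the cradle (origin at x = 96 to 115 mm of the clamp, within 5 mm sideways and 4 mm in height, within 0.1 rad of the clamp's axis), let go of, and the jaw is fully open (within 3 mm) (x of handle in the frame of clamp between 0.096 and 0.115 m and y of handle in the frame of clamp between -0.005 and 0.005 m and z of handle in the frame of clamp between 0.041 and 0.049 m and angle between the x axis of handle and the x axis of clamp, either way round below 0.1 rad and x of cap_end in the frame of handle below 0.0735 m and contact force between the fingers and handle below 0.1 N and x of jaw in the frame of clamp below 0.003 m and linear speed of handle below 0.02 m/s); the robot touches nothing.
It fails at once if another piece or tool is moved by more than 40 mm (distance of any of spare, squarebar, flatbar, hammer, rasp, oilcan from where it was at the start of the episode above 0.04 m).
It also fails if it takes over 72 s, if anything falls off the work surface, if the arm or the gripper's body presses on something with over 40 N, if the wrist force passes 120 N, or if a joint passes its speed limit or range.

ROBOT

A 7-joint arm with a two-finger parallel gripper is mounted at the origin on the work surface. World frame = base frame: x ahead of the robot, y to its left, z up, the work surface at z = 0. Lengths are in m, angles in rad, forces in N, time in s.
With the tool pointing down it reaches from about 0.4 to 0.85 m from the base axis. Payload 10.4 kg.
Tool frame: the origin (TCP) lies between the finger pads; the fingertips stand 11 mm ahead of it and the grasp point (between the pads) lies 8 mm behind it (tip_reach is the distance from the TCP to the fingertips, in m); z points along the fingers, y is the line along which they close (so a half turn about z gives the same grasp; the last joint's range is limited). The gripper opens to 85 mm and grips with 20 to 120 N. Pads are 22 mm wide; open, the fingers measure 114 mm over their backs; the gripper's body (76 mm by 85 mm) begins 54 mm behind the grasp point. The pads swing forward as they close: fully open they stand 13 mm farther back than shut.
Start: joints at [-1.238, 0.332, -0.065, 1.46, 0.022, 1.35, -0.088], TCP at [0.218, 0.586, 0.205] pointing down, gripper open.
Joint ranges: [-2.6, 2.6], [-0.5, 2.12], [-1.47, 1.34], [0.16, 2.42], [-1.27, 4.41], [0.06, 2.06], [-2.6, 2.6]. Speed limits (rad/s): [2.22, 2.22, 2.79, 2.79, 3.14, 3.14, 3.14].

INTERFACE

Orientations are given as a unit quaternion [x, y, z, w].
In Python, from workcell import * gives the robot as it stands.
- The arm moves only by the shell command python3 -m inch 'ROWS' [OPENING] [FORCE]. ROWS is JSON, a list of rows, each an object with "slide": the shift along the world's x, y, z in m, a list of three; "yaw": the turn about the world's z in rad. A call has 1 to 20 rows; each row is the pose to reach, as a shift and turn from the pose commanded when the call began; what a row does not reach only later rows make up. A row lasts 1/12 s, in which the tool goes at most 41.7 mm and 7.16 degrees, less where a joint would pass 70% of its speed; a pose out of reach is approached as far as the arm can. A call with a gripper value outside its range is refused whole. OPENING is the closure in counts, from 0 (fully open) to 255 (shut), set as the call begins (- or left out, the last holds). The fingers move at their own pace and stop on an object; FORCE is the grip in N (left out, the last holds). Time passes only in rows, so rows that repeat a pose let the fingers close. It gives the time, the measured TCP pose, the force, the opening and the grip force at its end, in the units of the state.
- get_obs(): the state, without advancing time (a new reading comes with each control period).
- camera(name): name is "side" or "top" or "wrist"; returns a dict with "frame" (420x560x3 uint8, red, green, blue), "fx", "fy", "cx", "cy" (pixels), "extrinsics" (4x4, takes a point from world to camera coordinates). Camera axes: x right, y down, z forward; pixel columns grow to the right and rows downward; lengths in m; the calibration is good to about 2 mm. A picture is of the moment at which its call begins. There is no depth.
- hand_in(): hands the job in; it is judged then, once.
The state is a dict: "clock": time; "joint_pos": joint angles; "joint_velocities": joint speeds; "tau": joint torques, N m; "position": TCP position; "ee_rot": TCP orientation; "ft_force": force on the tool from outside, world axes, zero at the start; "torque": the same for the moment, N m; "grip_width": opening from 0.0 (shut) to 1.0 (fully open); "grasp_force": force on a finger pad.
Only numpy, scipy, OpenCV 4.12 (cv2) and the standard library are available. Lean on these libraries where they do the work, as an engineer would, in place of code of your own. Each camera call takes 0.05 s, during which the arm holds its last target. There are 200 camera calls.

## Working session

There is one attempt and no reset: what is moved stays moved. The work goes in short steps, Python scripts to look and compute and a shell command to move; the robot and the scene stay as the last step left them, time stands still between calls to the robot, and variables do not carry over. Pictures are saved under pics/ and viewed, at most 10 in all, crops included, and the job is handed in when it is done.

```bash
ls; mkdir -p pics
cat > h.py <<'E'
from workcell import *
import numpy as np, cv2
def ray(c,u,v,z):
    E=np.array(c["extrinsics"]);R=E[:3,:3];t=E[:3,3];o=-R.T@t
    d=R.T@np.array([(u-c["cx"])/c["fx"],(v-c["cy"])/c["fy"],1]);return o+d*(z-o[2])/d[2]
def proj(c,p):
    E=np.array(c["extrinsics"]);q=E[:3,:3]@np.array(p)+E[:3,3];return c["fx"]*q[0]/q[2]+c["cx"],c["fy"]*q[1]/q[2]+c["cy"]
def save(c,n,box=None,s=1):
    f=c["frame"][:,:,::-1]
    if box: f=f[box[1]:box[3],box[0]:box[2]]
    cv2.imwrite("pics/"+n,cv2.resize(f,None,fx=s,fy=s,interpolation=cv2.INTER_CUBIC))
E
python3 - <<'E'
from h import *
import pickle
t=camera("top");s=camera("side")
pickle.dump((t,s),open("ts.pkl","wb"))
save(t,"top0.png",s=1.4);save(s,"side0.png",s=1.4)
o=get_obs();print(o)
for c in(t,s):
    E=np.array(c["extrinsics"]);print(-E[:3,:3].T@E[:3,3],E[:3,:3].round(2).tolist(),c["fx"])
E
```

```text
pics
{'clock': 0.1, 'joint_pos': array([-1.23758688,  0.33280311, -0.06471526,  1.46084446,  0.02160055,
        1.34988162, -0.08850431]), 'joint_velocities': array([-0.00100314, -0.00038297,  0.00168775, -0.00215129,  0.00198304,
       -0.00016125, -0.00074742]), 'tau': array([ 1.04679701e-03, -6.26739907e+01,  4.87561477e-02, -3.92431569e+01,
        1.62022241e-02,  6.85552150e-03,  1.73220371e-05]), 'position': array([0.21758871, 0.58551993, 0.20410516]), 'ee_rot': array([ 1.76953364e-01,  9.84219042e-01, -6.14691141e-04, -8.48339934e-05]), 'ft_force': array([0.26743266, 0.35318911, 0.290348  ]), 'torque': array([0.00221423, 0.00153759, 0.0464178 ]), 'grasp_force': 0.0, 'grip_width': 0.9953608949923448}
[0.1737448  0.01306977 1.82791119] [[-0.1, -0.99, -0.0], [-0.97, 0.1, -0.21], [0.21, -0.02, -0.98]] 509.1776209563481
[ 0.33239917 -0.81255933  0.98614476] [[0.97, -0.23, 0.02], [-0.15, -0.71, -0.69], [0.17, 0.67, -0.72]] 436.45451357028304
```

View pics/top0.png

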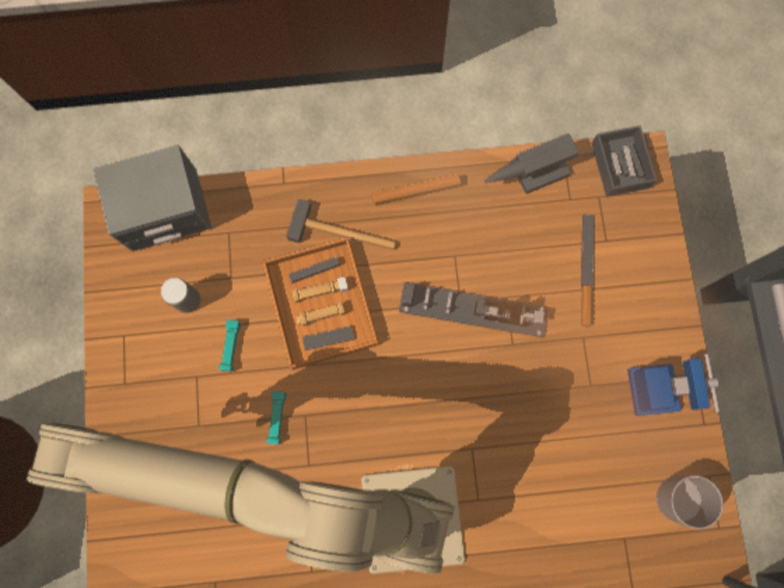

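View pics/side0.png

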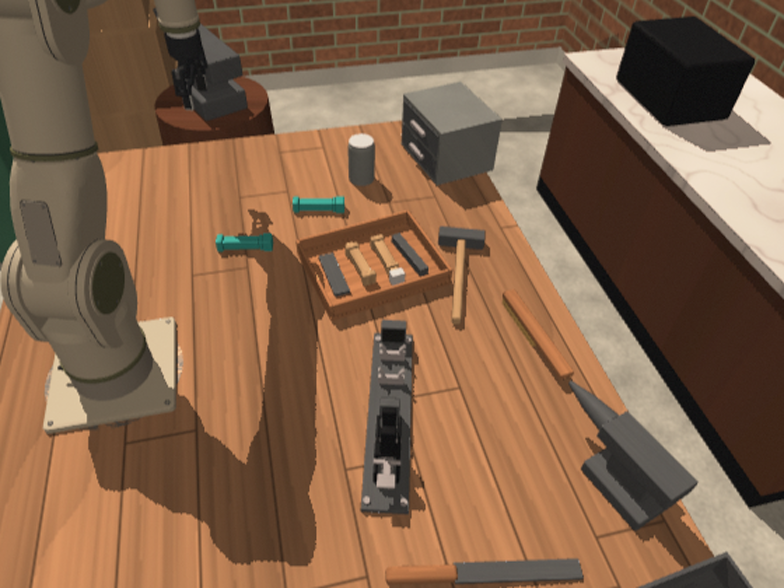

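The top view (1.4x) shows these candidates: the capped handle at (320,290) with its white cap at (342,284), the bare spare at (322,313), and turquoise look-alikes at (230,345) and (276,418). I choose the capped one. The clamp runs from the anvil at (407,297) to the tab at (540,318), and in the side view its tab is near the camera.

Run:
```python
from h import *
import pickle
t,s=pickle.load(open("ts.pkl","rb"))
save(t,"crop1.png",(185,165,400,265),3.7)
# handle: wood/white inside crate
f=t["frame"]; hsv=cv2.cvtColor(f,cv2.COLOR_RGB2HSV)
for (u,v) in [(222,208),(245,202),(230,224),(252,225),(270,213),(300,220),(340,225),(384,228),(293,207)]:
    print(u,v,f[v,u],hsv[v,u])
for p in [(342,284),(297,296)]: print(ray(t,p[0]/1.4,p[1]/1.4,.024))
for p in [(405,295),(540,320)]: print(ray(t,p[0]/1.4,p[1]/1.4,.012))
```

```text
222 208 [218 161  97] [ 16 142 218]
245 202 [225 212 192] [ 18  37 225]
230 224 [216 159  98] [ 16 139 216]
252 225 [204 128  68] [ 13 170 204]
270 213 [133  87  52] [ 13 155 133]
300 220 [107  97  88] [ 14  45 107]
340 225 [100  87  78] [ 12  56 100]
384 228 [181 153 133] [ 13  68 181]
293 207 [109  98  88] [ 14  49 109]
[0.59972101 0.1181697  0.024     ]
[0.57982088 0.23673728 0.024     ]
[ 0.55658562 -0.04189756  0.012     ]
[ 0.45546569 -0.38202574  0.012     ]
```

View pics/crop1.png

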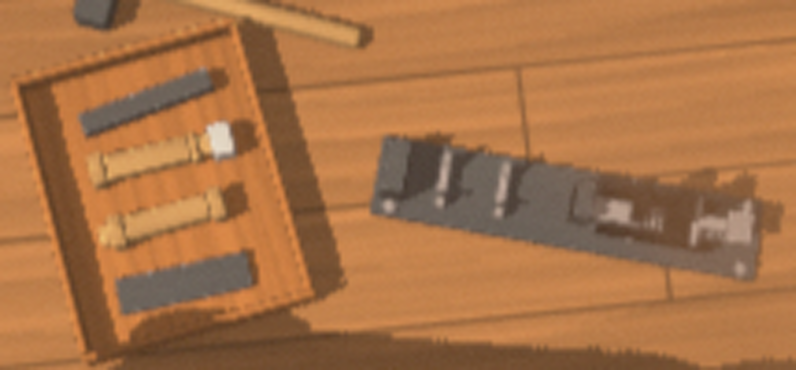

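The crop confirms the choice: the white cap is at crop (220,140) on the second piece, pointing towards the clamp side (-y). Next I go above it.

```bash
python3 -m inch '[{"slide":[0.37,-0.40,0],"yaw":-1.05},{"slide":[0.37,-0.40,0],"yaw":-1.05},{"slide":[0.37,-0.40,0],"yaw":-1.05},{"slide":[0.37,-0.40,0],"yaw":-1.05},{"slide":[0.37,-0.40,0],"yaw":-1.05},{"slide":[0.37,-0.40,0],"yaw":-1.05},{"slide":[0.37,-0.40,0],"yaw":-1.05},{"slide":[0.37,-0.40,0],"yaw":-1.05},{"slide":[0.37,-0.40,0],"yaw":-1.05},{"slide":[0.37,-0.40,0],"yaw":-1.05},{"slide":[0.37,-0.40,0],"yaw":-1.05},{"slide":[0.37,-0.40,0],"yaw":-1.05},{"slide":[0.37,-0.40,0],"yaw":-1.05},{"slide":[0.37,-0.40,0],"yaw":-1.05},{"slide":[0.37,-0.40,0],"yaw":-1.05},{"slide":[0.37,-0.40,0],"yaw":-1.05},{"slide":[0.37,-0.40,0],"yaw":-1.05}]' 0
python3 - <<'E'
from h import *
import pickle
w=camera("wrist");pickle.dump(w,open("w1.pkl","wb"));save(w,"w1.png")
o=get_obs();print(o["position"],o["ee_rot"],o["joint_pos"].round(2))
E=np.array(w["extrinsics"]);print(-E[:3,:3].T@E[:3,3],E[:3,:3].round(2).tolist(),w["fx"])
print(proj(w,[.588,.187,.024]))
E
```

```text
clock: 1.52
position: [0.5868, 0.1875, 0.2045]
ee_rot: [0.646, 0.764, -0.0, -0.001]
ft_force: [-1.4, 1.2, 0.1]
grip_width: 0.997
grasp_force: 0.0
[0.5868066  0.1875932  0.20465094] [ 6.45486460e-01  7.63771606e-01  3.43062142e-05 -4.02983563e-04] [-0.67  0.32  0.37  1.51 -0.12  1.34 -0.13]
[0.57558616 0.26050411 0.37372849] [[0.99, 0.17, -0.0], [0.16, -0.94, 0.29], [0.05, -0.29, -0.96]] 344.3129393169725
(np.float64(278.6306675267165), np.float64(188.1683762596126))
```

View pics/w1.png

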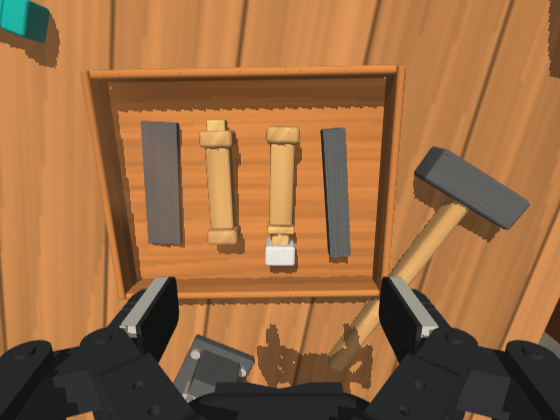

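The wrist view shows the capped handle upright at (282,185), its cap at (280,250), the spare at (220,185), and bars either side at (162,183) and (336,190).

Run:
```python
from h import *
import pickle
w=pickle.load(open("w1.pkl","rb"));f=w["frame"]
h=cv2.cvtColor(f,cv2.COLOR_RGB2HSV)
print(h[185,280],h[185,305],h[250,280])
m=((abs(h[...,0].astype(int)-17)<=4)&(h[...,1]<160)&(h[...,2]>140)).astype(np.uint8)
P=[]
for v in range(150,222,8):
    c=np.where(m[v,255:310])[0]+255;print(v,c.min(),c.max(),len(c));P.append(ray(w,(c.min()+c.max())/2,v,.034)[:2])
P=np.array(P);a=np.polyfit(P[:,1],P[:,0],1);print("x=",a, "angle",np.degrees(np.arctan2(-1,-a[0])))
for u,v in [(281,143),(281,226),(281,242),(281,262)]: print(ray(w,u,v,.036 if v<240 else .04))
c=np.where((h[...,1]<60)&(h[...,2]>150));k=(c[0]>225)&(c[0]<275)&(c[1]>255)&(c[1]<310);print(c[0][k].min(),c[0][k].max(),c[1][k].min(),c[1][k].max())
o=get_obs();q=o["ee_rot"];print(np.degrees(np.arctan2(2*q[1]**2-1,2*q[0]*q[1])))
t,s=pickle.load(open("ts.pkl","rb"))
for n,p in zip(("TL","BL","BR"),[(383,135),(372,212),(755,280)]): print(n,ray(t,p[0]/3.7+185,p[1]/3.7+165,.012 if n!="TL" else .03))
```

```text
[ 17 135 227] [ 13 174 205] [ 15  17 237]
150 271 293 23
158 270 293 24
166 270 293 24
174 270 293 24
182 270 292 23
190 270 292 23
198 270 292 23
206 269 291 23
214 269 291 23
x= [-0.14113143  0.61661068] angle -81.96681977109704
[0.58245646 0.23356685 0.036     ]
[0.59660949 0.15067002 0.036     ]
[0.59929604 0.1347769  0.04      ]
[0.6030862  0.11257729 0.04      ]
238 265 265 294
9.595666091464507
TL [ 0.58708302 -0.04210401  0.03      ]
BL [ 0.5152269  -0.02393607  0.012     ]
BR [ 0.41046016 -0.38765839  0.012     ]
```

```bash
python3 -m inch '[{"slide":[0.002,0.006,-0.04],"yaw":-0.03},{"slide":[0.002,0.006,-0.08],"yaw":-0.03},{"slide":[0.002,0.006,-0.11],"yaw":-0.03},{"slide":[0.002,0.006,-0.13],"yaw":-0.03},{"slide":[0.002,0.006,-0.13],"yaw":-0.03}]' 105 60
python3 - <<'E'
from h import *
w=camera("wrist");save(w,"w2.png")
o=get_obs();print(o["position"]);print(proj(w,[.5895,.192,.036]))
E
```

```text
clock: 1.98
position: [0.586, 0.1925, 0.0702]
ee_rot: [0.657, 0.754, -0.003, -0.002]
ft_force: [0.2, -0.3, -0.0]
grip_width: 0.59
grasp_force: 0.0
[0.58766038 0.19274151 0.07315022]
(np.float64(282.67195311061414), np.float64(237.37607727345775))
```

View pics/w2.png

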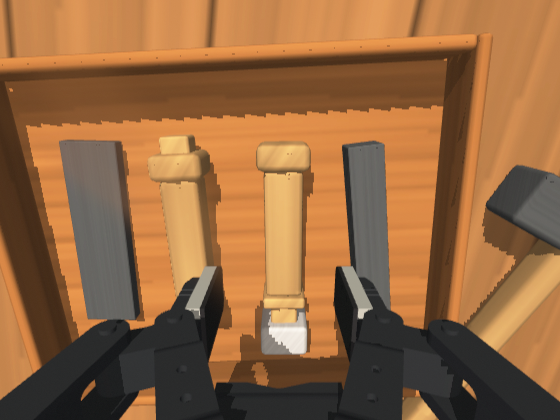

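The handle at (283,230) sits between the fingers at (213) and (342), which are clear of the neighbours in world width. I descend and grip.

```bash
python3 -m inch '[{"slide":[0.001,0,-0.025],"yaw":0},{"slide":[0.001,0,-0.045],"yaw":0},{"slide":[0.001,0,-0.050],"yaw":0},{"slide":[0.001,0,-0.050],"yaw":0}]' 105 60
python3 -m inch '[{"slide":[0,0,0],"yaw":0},{"slide":[0,0,0],"yaw":0},{"slide":[0,0,0],"yaw":0},{"slide":[0,0,0],"yaw":0},{"slide":[0,0,0],"yaw":0},{"slide":[0,0,0],"yaw":0}]' 255 60
```

```text
clock: 2.37
position: [0.5904, 0.1925, 0.0253]
ee_rot: [0.657, 0.753, -0.0, -0.0]
ft_force: [-0.3, 0.2, 0.4]
grip_width: 0.588
grasp_force: 0.0
clock: 2.87
position: [0.5909, 0.192, 0.0252]
ee_rot: [0.658, 0.753, 0.0, 0.0]
ft_force: [-0.2, -0.7, -0.2]
grip_width: -0.002
grasp_force: 0.0
```

Run:
```python
from h import *
w=camera("wrist");save(w,"w3.png")
o=get_obs();print(o["position"],o["grip_width"],o["grasp_force"]);print(proj(w,[.5895,.192,.036]),proj(w,o["position"]))
```

```text
[0.59081277 0.19193068 0.02507478] 0.0012951743643263441 0.0
(np.float64(273.8299983487896), np.float64(266.23558411399245)) (np.float64(276.5026692259017), np.float64(257.9101175037901))
```

View pics/w3.png

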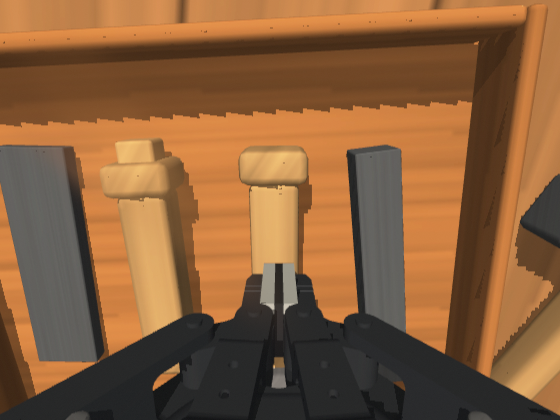

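Run:
```python
from h import *
import workcell
print({k:v for k,v in vars(workcell).items() if isinstance(v,(int,float,dict,list,tuple)) and not k.startswith('__')})
w=camera("wrist");print(proj(w,[.5824,.2336,.036]));o=get_obs();p=o["position"]
for d in(-.011,0,.008,.03):print(d,proj(w,p+[0,0,d]))
s=camera("side");u,v=map(int,proj(s,p));print(u,v)
t=camera("top");a,b=map(int,proj(t,p));print(a,b)
A=cv2.resize(s["frame"][v-45:v+45,u-60:u+60],(600,450),interpolation=2)
cv2.drawMarker(A,(300,225),(255,0,255),0,12,1)
cv2.imwrite("pics/s3.png",A[:,:,::-1])
```

```text
{'tip_reach': 0.011}
(np.float64(270.5491277431885), np.float64(183.52671512790423))
-0.011 (np.float64(276.6059324646025), np.float64(250.09050585502297))
0 (np.float64(276.5118204724675), np.float64(257.97160497931986))
0.008 (np.float64(276.43629729907843), np.float64(264.29604464061435))
0.03 (np.float64(276.19008347073174), np.float64(284.9144115772035))
275 182
224 207
```

View pics/s3.png

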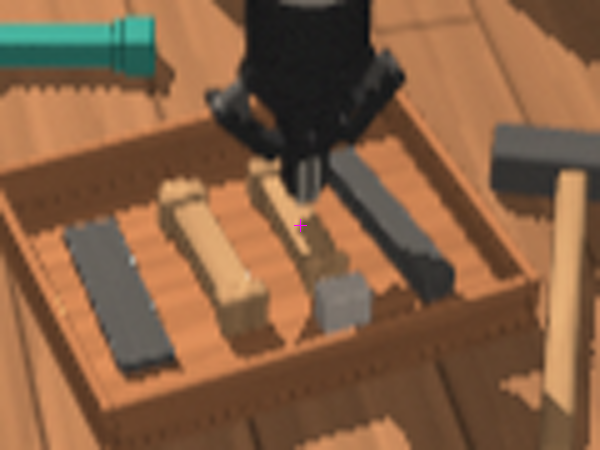

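The side view shows the shut fingertips at about (305,200), standing on top of the handle and above the marked TCP at (300,225). The tips are higher than stated, so I work out by how much from both cameras.

Run:
```python
from h import *
w=camera("wrist");s=camera("side");p=get_obs()["position"];print(p)
for y in(p[1],p[1]+.011):
    a,b=ray(w,279,264,0),ray(w,279,264,.1);k=(y-a[1])/(b[1]-a[1]);print("wrist",y,(a+k*(b-a)).round(4))
u,v=215+305/5,137+200/5
for y in (p[1],p[1]-.011):
    a,b=ray(s,u,v,0),ray(s,u,v,.1);k=(y-a[1])/(b[1]-a[1]);print("side",y,(a+k*(b-a)).round(4))
# wrist-camera check with tip edges: bar edges/crates
```

```text
[0.59069187 0.19183566 0.02480545]
wrist 0.19183565761489266 [0.592  0.1918 0.032 ]
wrist 0.20283565761489267 [0.5904 0.2028 0.0562]
side 0.19183565761489266 [0.5926 0.1918 0.0483]
side 0.18083565761489265 [0.5898 0.1808 0.0585]
```

```bash
python3 -m inch '[{"slide":[0,0,0.01],"yaw":0},{"slide":[0,0,0.01],"yaw":0},{"slide":[0,0,0.01],"yaw":0},{"slide":[0,0,0.0],"yaw":0},{"slide":[0,0,-0.01],"yaw":0},{"slide":[0,0,-0.018],"yaw":0},{"slide":[0,0,-0.024],"yaw":0},{"slide":[0,0,-0.024],"yaw":0}]' 105 60
python3 - <<'E'
from h import *
w=camera("wrist");s=camera("side");p=get_obs()["position"];print(p,get_obs()["grip_width"])
u,v=map(int,proj(s,p))
A=cv2.resize(s["frame"][v-55:v+35,u-60:u+60],(600,450),interpolation=2)
cv2.imwrite("pics/s4.png",np.hstack([A[:,150:450],cv2.resize(w["frame"],(480,450))])[:,:,::-1])
E
```

```text
clock: 3.83
position: [0.5893, 0.1914, -0.0015]
ee_rot: [0.658, 0.753, -0.001, -0.001]
ft_force: [-0.1, 0.9, -0.8]
grip_width: 0.588
grasp_force: 0.0
[5.90445271e-01 1.91703408e-01 3.01334161e-04] 0.5942820646973862
```

View pics/s4.png

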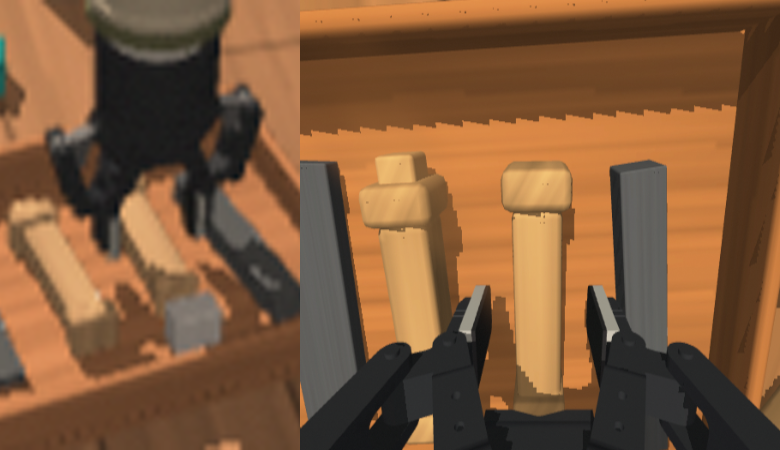

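Still no contact at a reading of z=0, and the tips are around z 0.035. I go down another 15 mm and close.

```bash
python3 -m inch '[{"slide":[0,0,-0.007],"yaw":0},{"slide":[0,0,-0.012],"yaw":0},{"slide":[0,0,-0.015],"yaw":0},{"slide":[0,0,-0.015],"yaw":0}]' 105 60
python3 -m inch '[{"slide":[0,0,0],"yaw":0},{"slide":[0,0,0],"yaw":0},{"slide":[0,0,0],"yaw":0},{"slide":[0,0,0],"yaw":0},{"slide":[0,0,0],"yaw":0}]' 255 60
```

```text
clock: 4.27
position: [0.5901, 0.1917, -0.0151]
ee_rot: [0.658, 0.753, -0.001, -0.0]
ft_force: [1.1, 0.2, 1.0]
grip_width: 0.59
grasp_force: 0.0
clock: 4.68
position: [0.5911, 0.192, -0.0137]
ee_rot: [0.658, 0.753, 0.0, 0.0]
ft_force: [0.1, 0.8, 3.8]
grip_width: 0.268
grasp_force: 59.7
```

Gripped: the width is about 23 mm for a 24 mm grip at 60 N. I lift and locate the clamp roughly.

```bash
python3 -m inch '[{"slide":[0,0,0.02],"yaw":0},{"slide":[0,0,0.06],"yaw":0},{"slide":[0,0,0.10],"yaw":0},{"slide":[0,0,0.14],"yaw":0},{"slide":[0,0,0.18],"yaw":0},{"slide":[0,0,0.20],"yaw":0},{"slide":[0,0,0.20],"yaw":0}]' 255 60
python3 - <<'E'
from h import *
import pickle
t,s=pickle.load(open("ts.pkl","rb"))
a=ray(t,445/3.7+185,178/3.7+165,.05);b=ray(t,505/3.7+185,190/3.7+165,.05);print(a,b,np.linalg.norm(a-b),np.degrees(np.arctan2(*(a-b)[1::-1])))
w=camera("wrist");p=get_obs()["position"];f=w["frame"];h=cv2.cvtColor(f,cv2.COLOR_RGB2HSV)
m=((abs(h[...,0].astype(int)-17)<=4)&(h[...,1]<160)&(h[...,2]>140)).astype(np.uint8)
print(p,get_obs()["ee_rot"],proj(w,p))
for v in range(100,330,12):
    c=np.where(m[v,200:360])[0]+200
    if len(c):print(v,c.min(),c.max(),len(c))
pickle.dump(w,open("w5.pkl","wb"))
E
```

```text
clock: 5.27
position: [0.593, 0.1925, 0.1915]
ee_rot: [0.658, 0.753, 0.004, 0.002]
ft_force: [0.3, -0.2, -2.0]
grip_width: 0.267
grasp_force: 59.3
[ 0.53410182 -0.09654736  0.05      ] [ 0.51651205 -0.15268574  0.05      ] 0.05882956623808271 72.60272564227226
[0.59179882 0.19228066 0.18822706] [0.65780572 0.75318446 0.00204417 0.00079191] (np.float64(274.2550616992911), np.float64(255.6562281180441))
136 200 217 14
148 200 218 19
160 200 315 92
172 200 323 108
184 200 322 108
196 200 322 108
208 200 287 50
220 200 309 85
232 201 309 87
244 200 308 91
256 248 308 61
268 236 321 75
280 233 312 73
292 230 307 68
304 230 325 74
316 258 359 51
328 258 306 49
```

```bash
python3 -m inch '[{"slide":[-0.095,-0.41,0],"yaw":-0.43},{"slide":[-0.095,-0.41,0],"yaw":-0.43},{"slide":[-0.095,-0.41,0],"yaw":-0.43},{"slide":[-0.095,-0.41,0],"yaw":-0.43},{"slide":[-0.095,-0.41,0],"yaw":-0.43},{"slide":[-0.095,-0.41,0],"yaw":-0.43},{"slide":[-0.095,-0.41,0],"yaw":-0.43},{"slide":[-0.095,-0.41,0],"yaw":-0.43},{"slide":[-0.095,-0.41,0],"yaw":-0.43},{"slide":[-0.095,-0.41,0],"yaw":-0.43},{"slide":[-0.095,-0.41,0],"yaw":-0.43},{"slide":[-0.095,-0.41,0],"yaw":-0.43},{"slide":[-0.095,-0.41,0],"yaw":-0.43},{"slide":[-0.095,-0.41,0],"yaw":-0.43}]' 255 60
python3 - <<'E'
from h import *
import pickle
w=camera("wrist");pickle.dump(w,open("w6.pkl","wb"));save(w,"w6.png",s=1.4)
o=get_obs();print(o["position"],o["ee_rot"],proj(w,o["position"]),proj(w,[.5253,-.1246,.05]))
E
```

```text
clock: 6.48
position: [0.4957, -0.2166, 0.1847]
ee_rot: [0.803, 0.596, -0.0, -0.001]
ft_force: [0.3, 0.8, -1.9]
grip_width: 0.268
grasp_force: 59.4
[ 0.49585903 -0.21643515  0.18496783] [ 8.02637915e-01  5.96466161e-01 -3.36151229e-04 -6.18523625e-04] (np.float64(277.1239980093944), np.float64(258.60157548639864)) (np.float64(279.86816811909523), np.float64(84.7464151576674))
```

View pics/w6.png

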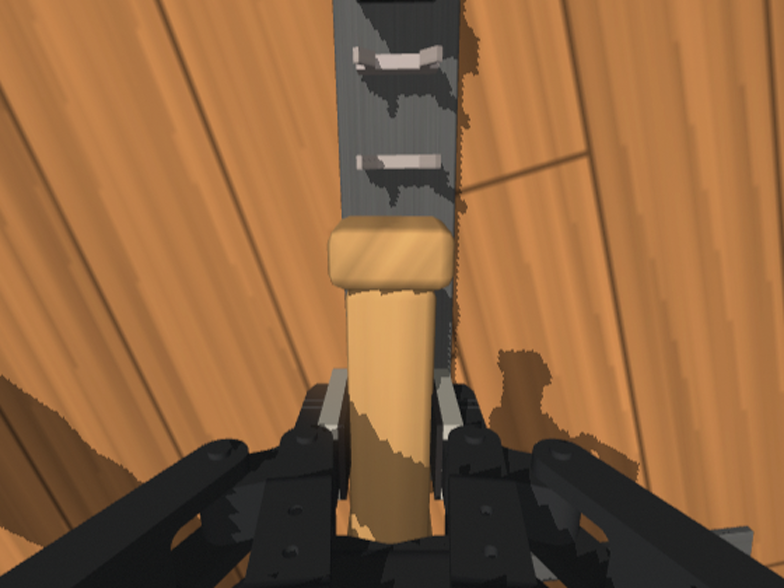

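The view shows the rests at (398,57) far and (399,161) near (1.4x). The held handle is straight, with its butt at (391,250) and the butt/grip junction at v≈290.

Run:
```python
from h import *
import pickle
w=pickle.load(open("w6.pkl","rb"));R=lambda u,v,z:ray(w,u/1.4,v/1.4,z)
F=R(397.5,52,.055);N=R(399,158,.055);Fl,Fr=R(353,52,.055),R(442,52,.055)
print("rests",F,N,np.linalg.norm(F-N),np.linalg.norm(Fl-Fr),np.linalg.norm(R(357,158,.055)-R(441,158,.055)))
print("rest by floor",R(399,62,.033),R(399,162,.033))
d=(F-N)[:2];print("ang rests",np.degrees(np.arctan2(d[1],d[0])))
a=R(397,0,.012);b=R(399,300,.012);print("ang base",np.degrees(np.arctan2(*(a-b)[1::-1])), a,b)
print("base width",np.linalg.norm(R(333,0,.012)-R(461,0,.012)),np.linalg.norm(R(343,300,.012)-R(455,300,.012)))
zz=.1847+.0377
for dz in(0,-.01,.01):
    z=zz+dz;B=R(391,253,z+.016);J=R(391,291,z+.012);G=R(391.5,400,z+.012)
    print(z,"butt",B,"J",J,"G",G,"w",np.linalg.norm(R(328,253,z+.016)-R(454,253,z+.016)),np.linalg.norm(R(346,300,z+.012)-R(434,300,z+.012)))
    h=(J-G)[:2];print(np.degrees(np.arctan2(h[1],h[0])))
```

```text
rests [ 0.53827549 -0.09244827  0.055     ] [ 0.52297199 -0.14711576  0.055     ] 0.056769106190207856 0.04978539342737895 0.049853230252405574
rest by floor [ 0.53906287 -0.09401882  0.033     ] [ 0.52262274 -0.14957026  0.033     ]
ang rests 74.36106091051862
ang base 73.88060508007692 [ 0.54916314 -0.05672048  0.012     ] [ 0.49513028 -0.24368416  0.012     ]
base width 0.07965643224777162 0.0827970158506759
0.2224 butt [ 0.5119802  -0.16679441  0.2384    ] J [ 0.50891059 -0.17699401  0.2344    ] G [ 0.50006089 -0.20685531  0.2344    ] w 0.030568741868837162 0.022739542769277473
73.49227095972506
0.21239999999999998 butt [ 0.51143398 -0.16862725  0.2284    ] J [ 0.50812579 -0.179619    0.2244    ] G [ 0.49853553 -0.21197913  0.2244    ] w 0.03321535364174332 0.024642410761713404
73.49227095972512
0.2324 butt [ 0.51252642 -0.16496158  0.2484    ] J [ 0.5096954  -0.17436901  0.2444    ] G [ 0.50158625 -0.20173148  0.2444    ] w 0.027922130095930992 0.020836674776841545
73.49227095972512
```

```bash
python3 -m inch '[{"slide":[0.012,0.034,0],"yaw":0.01},{"slide":[0.024,0.068,0],"yaw":0.01},{"slide":[0.034,0.098,0],"yaw":0.01},{"slide":[0.034,0.098,-0.03],"yaw":0.01},{"slide":[0.034,0.098,-0.07],"yaw":0.01},{"slide":[0.034,0.098,-0.11],"yaw":0.01},{"slide":[0.034,0.098,-0.135],"yaw":0.01},{"slide":[0.034,0.098,-0.145],"yaw":0.01},{"slide":[0.034,0.098,-0.145],"yaw":0.01},{"slide":[0.034,0.098,-0.145],"yaw":0.01}]' 255 60
python3 - <<'E'
from h import *
o=get_obs();print(o["position"],o["ee_rot"])
E
```

```text
clock: 7.37
position: [0.5303, -0.1197, 0.0417]
ee_rot: [0.8, 0.6, 0.0, 0.0]
ft_force: [0.3, 0.2, -1.4]
grip_width: 0.267
grasp_force: 59.4
[ 0.53032442 -0.11970901  0.04167388] [8.00096296e-01 5.99871516e-01 1.66400112e-04 2.30837250e-04]
```

```bash
python3 -m inch '[{"slide":[0,0,-0.01],"yaw":0},{"slide":[0,0,-0.018],"yaw":0},{"slide":[0,0,-0.024],"yaw":0},{"slide":[0,0,-0.024],"yaw":0}]' 255 60
python3 -m inch '[{"slide":[0,0,-0.003],"yaw":0},{"slide":[0,0,-0.005],"yaw":0},{"slide":[0,0,-0.005],"yaw":0}]' 255 60
```

```text
clock: 7.7
position: [0.5291, -0.1199, 0.0159]
ee_rot: [0.8, 0.6, -0.0, -0.0]
ft_force: [-0.6, 0.2, -1.4]
grip_width: 0.269
grasp_force: 59.4
clock: 7.95
position: [0.5296, -0.1201, 0.0116]
ee_rot: [0.8, 0.6, -0.0, -0.0]
ft_force: [-0.3, -0.1, -1.9]
grip_width: 0.27
grasp_force: 59.4
```

```bash
python3 -m inch '[{"slide":[0,0,-0.002],"yaw":0},{"slide":[0,0,-0.004],"yaw":0},{"slide":[0,0,-0.004],"yaw":0}]' 255 60
python3 -m inch '[{"slide":[0,0,-0.001],"yaw":0},{"slide":[0,0,-0.002],"yaw":0},{"slide":[0,0,-0.002],"yaw":0}]' 255 60
```

```text
clock: 8.2
position: [0.5296, -0.1201, 0.0076]
ee_rot: [0.8, 0.6, -0.0, -0.0]
ft_force: [-0.7, 1.0, -2.2]
grip_width: 0.264
grasp_force: 59.4
clock: 8.45
position: [0.5298, -0.1201, 0.0071]
ee_rot: [0.8, 0.599, 0.0, -0.0]
ft_force: [-8.4, 1.2, 17.9]
grip_width: 0.265
grasp_force: 62.1
```

Contact came at the expected height (handle at z≈0.045). I release and rise.

```bash
python3 -m inch '[{"slide":[0,0,0.001],"yaw":0},{"slide":[0,0,0.001],"yaw":0},{"slide":[0,0,0.001],"yaw":0},{"slide":[0,0,0.001],"yaw":0},{"slide":[0,0,0.001],"yaw":0}]' 110 60
python3 -m inch '[{"slide":[0,0,0.03],"yaw":0},{"slide":[0,0,0.07],"yaw":0},{"slide":[0,0,0.11],"yaw":0},{"slide":[0,0,0.15],"yaw":0},{"slide":[-0.010,-0.034,0.18],"yaw":0},{"slide":[-0.020,-0.070,0.18],"yaw":0},{"slide":[-0.030,-0.105,0.18],"yaw":0},{"slide":[-0.040,-0.14,0.18],"yaw":0},{"slide":[-0.040,-0.14,0.18],"yaw":0},{"slide":[-0.040,-0.14,0.18],"yaw":0}]'
python3 - <<'E'
from h import *
import pickle
w=camera("wrist");pickle.dump(w,open("w7.pkl","wb"));save(w,"w7.png",s=1.4)
o=get_obs();print(o["position"],o["ee_rot"],o["joint_pos"].round(2))
f=w["frame"];h=cv2.cvtColor(f,cv2.COLOR_RGB2HSV)
c=np.array([.5307,-.1208]);d=np.array([np.cos(np.radians(74)),np.sin(np.radians(74))])
for n,x,z in [("cradle",105,.057),("capend",20,.061),("jaw",0,.062),("jaw8",8,.062),("gripback",-100,.118),("trig",-48,.118),("tab",-152,.062)]:
    q=c+(x-105)/1000*d;print(n,q.round(4),[round(1.4*k) for k in proj(w,[*q,z])])
E
```

```text
clock: 8.87
position: [0.5297, -0.1201, 0.0067]
ee_rot: [0.8, 0.6, -0.0, 0.0]
ft_force: [-0.5, -0.1, -0.2]
grip_width: 0.571
grasp_force: 0.0
clock: 9.7
position: [0.4885, -0.2625, 0.1869]
ee_rot: [0.802, 0.598, -0.0, 0.0]
ft_force: [-0.1, 0.4, 0.8]
grip_width: 0.568
grasp_force: 0.0
[ 0.48944593 -0.2605225   0.18669096] [ 8.00829308e-01  5.98892656e-01  1.28991554e-05 -7.87321200e-05] [-0.22  0.21  0.72  1.71 -0.15  1.27  0.25]
cradle [ 0.5307 -0.1208] [388, 18]
capend [ 0.5073 -0.2025] [390, 178]
jaw [ 0.5018 -0.2217] [390, 212]
jaw8 [ 0.504 -0.214] [390, 199]
gripback [ 0.4742 -0.3179] [392, 407]
trig [ 0.4885 -0.2679] [391, 317]
tab [ 0.4599 -0.3678] [392, 434]
```

View pics/w7.png

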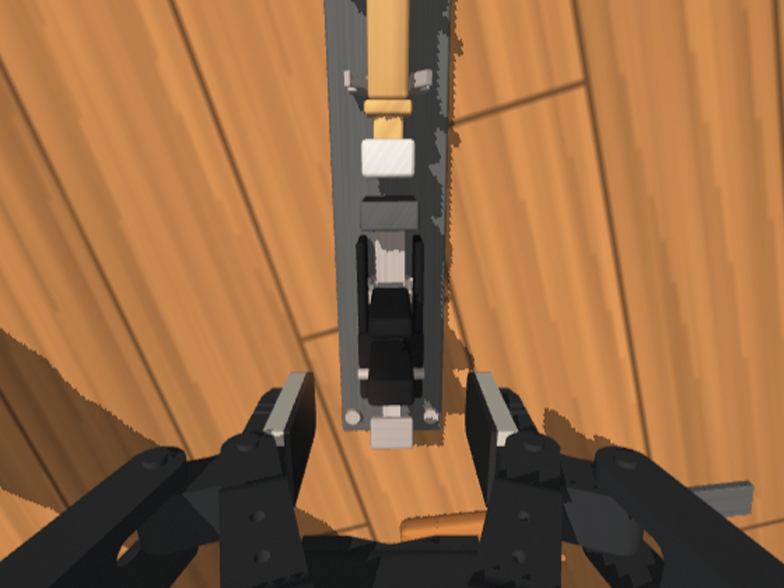

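The last view matches my predictions. The cap end is at v=176 (predicted 178), the jaw face at v=199 means an 8 mm advance, the grip's back edge is at 403 and the tab at (392,432), and the handle lies in the rests. Next I turn for the pinch, with the centre at clamp x = -83.5.

```bash
python3 -m inch '[{"slide":[-0.011,-0.0415,0],"yaw":-1.565},{"slide":[-0.011,-0.0415,0],"yaw":-1.565},{"slide":[-0.011,-0.0415,0],"yaw":-1.565},{"slide":[-0.011,-0.0415,0],"yaw":-1.565},{"slide":[-0.011,-0.0415,0],"yaw":-1.565},{"slide":[-0.011,-0.0415,0],"yaw":-1.565},{"slide":[-0.011,-0.0415,0],"yaw":-1.565},{"slide":[-0.011,-0.0415,0],"yaw":-1.565},{"slide":[-0.011,-0.0415,0],"yaw":-1.565},{"slide":[-0.011,-0.0415,0],"yaw":-1.565},{"slide":[-0.011,-0.0415,0],"yaw":-1.565},{"slide":[-0.011,-0.0415,0],"yaw":-1.565},{"slide":[-0.011,-0.0415,0],"yaw":-1.565},{"slide":[-0.011,-0.0415,0],"yaw":-1.565},{"slide":[-0.011,-0.0415,0],"yaw":-1.565},{"slide":[-0.011,-0.0415,0],"yaw":-1.565}]' 0 60
python3 - <<'E'
from h import *
w=camera("wrist");o=get_obs();p=o["position"];q=o["ee_rot"];print(p,np.degrees(np.arctan2(2*q[1]**2-1,2*q[0]*q[1])),o["joint_pos"].round(2))
print([proj(w,p+[0,0,z]) for z in (.02,.03)])
h=cv2.cvtColor(w["frame"],cv2.COLOR_RGB2HSV)
d=np.array([np.cos(np.radians(74)),np.sin(np.radians(74))]);c=np.array([.5307,-.1208])
for n,x,z in[("gb",-100,.118),("tf",-48,.118),("tab",-152,.062),("jaw8",8,.062)]:print(n,proj(w,[*(c+(x-105)/1000*d),z]))
# bright tab centroid
m=((h[...,1]<70)&(h[...,2]>120)).astype(np.uint8)
n,_,st,ce=cv2.connectedComponentsWithStats(m);print([(st[i].tolist(),ce[i].round().tolist()) for i in range(1,n) if st[i][4]>80])
E
```

```text
clock: 11.08
position: [0.4792, -0.3008, 0.1867]
ee_rot: [0.991, -0.137, -0.0, -0.0]
ft_force: [-0.4, -0.1, -0.3]
grip_width: 0.999
grasp_force: 0.0
[ 0.47901633 -0.30102521  0.18676038] -105.81951734297378 [-0.35  0.31  1.01  1.69 -0.27  1.29 -1.13]
[(np.float64(280.0831353550206), np.float64(276.5109495607079)), (np.float64(280.1668575683774), np.float64(286.6513541552116))]
gb (np.float64(303.79914706396715), np.float64(220.7023925231026))
tf (np.float64(231.9965849985381), np.float64(220.4172407277132))
tab (np.float64(358.459585770295), np.float64(201.78038295389348))
jaw8 (np.float64(176.60510685935873), np.float64(201.0543493523025))
[([87, 152, 27, 6, 97], [98.0, 154.0]), ([357, 154, 11, 13, 85], [362.0, 160.0]), ([31, 171, 15, 10, 88], [37.0, 176.0]), ([96, 171, 15, 11, 96], [102.0, 176.0]), ([127, 180, 77, 46, 1667], [159.0, 208.0]), ([216, 184, 31, 22, 388], [231.0, 194.0]), ([307, 187, 66, 40, 1514], [346.0, 204.0]), ([103, 213, 12, 13, 99], [109.0, 219.0]), ([18, 216, 12, 10, 84], [24.0, 221.0])]
```

```bash
python3 -m inch '[{"slide":[0,-0.001,-0.03],"yaw":0},{"slide":[0,-0.001,-0.06],"yaw":0},{"slide":[0,-0.001,-0.085],"yaw":0},{"slide":[0,-0.001,-0.105],"yaw":0},{"slide":[0,-0.001,-0.12],"yaw":0},{"slide":[0,-0.001,-0.13],"yaw":0},{"slide":[0,-0.001,-0.132],"yaw":0},{"slide":[0,-0.001,-0.132],"yaw":0}]' 0 60
python3 -m inch '[{"slide":[0,0,0],"yaw":0},{"slide":[0,0,0],"yaw":0},{"slide":[0,0,0],"yaw":0},{"slide":[0,0,0],"yaw":0},{"slide":[0,0,0],"yaw":0},{"slide":[0,0,0],"yaw":0},{"slide":[0,0,0],"yaw":0},{"slide":[0,0,0],"yaw":0},{"slide":[0,0,0],"yaw":0},{"slide":[0,0,0],"yaw":0}]' 255 50
python3 - <<'E'
from h import *
import pickle
w=camera("wrist");pickle.dump(w,open("w9.pkl","wb"));o=get_obs();print(o["position"],o["grip_width"]*85,o["grasp_force"],o["ft_force"])
E
```

```text
clock: 11.8
position: [0.4786, -0.3026, 0.0548]
ee_rot: [0.99, -0.139, -0.0, 0.0]
ft_force: [-0.0, 0.3, 0.5]
grip_width: 1.0
grasp_force: 0.0
clock: 12.63
position: [0.4806, -0.3029, 0.0571]
ee_rot: [0.99, -0.139, 0.002, -0.0]
ft_force: [-1.2, 0.8, 12.3]
grip_width: 0.394
grasp_force: 53.7
[ 0.48055863 -0.3028815   0.05707589] 33.64286486229785 53.69183006929234 [-0.3070497   1.22095474 11.56075506]
```

The first squeeze reached full travel (33.6 mm). I repeat it.

```bash
cat > j.py <<'E'
from h import *
w=camera("wrist");o=get_obs();print("w",o["grip_width"]*85,o["position"].round(4))
t=camera("top");d=np.array([np.cos(np.radians(74)),np.sin(np.radians(74))]);c=np.array([.5307,-.1208])
# brightness profile along axis from wrist, plane z .061
print([(x,int(np.mean([cv2.getRectSubPix(w["frame"],(3,3),tuple(map(float,proj(w,[*(c+(x-105)/1000*d+y*np.array([-d[1],d[0]])),.061])))).mean() for y in(-.008,0,.008)]))) for x in range(-10,64,3)])
E
python3 j.py
python3 -m inch '[{"slide":[0,0,0],"yaw":0},{"slide":[0,0,0],"yaw":0},{"slide":[0,0,0],"yaw":0},{"slide":[0,0,0],"yaw":0},{"slide":[0,0,0],"yaw":0},{"slide":[0,0,0],"yaw":0},{"slide":[0,0,0],"yaw":0},{"slide":[0,0,0],"yaw":0}]' 0 50
python3 j.py
python3 -m inch '[{"slide":[0,0,0],"yaw":0},{"slide":[0,0,0],"yaw":0},{"slide":[0,0,0],"yaw":0},{"slide":[0,0,0],"yaw":0},{"slide":[0,0,0],"yaw":0},{"slide":[0,0,0],"yaw":0},{"slide":[0,0,0],"yaw":0},{"slide":[0,0,0],"yaw":0},{"slide":[0,0,0],"yaw":0},{"slide":[0,0,0],"yaw":0}]' 255 50
python3 -m inch '[{"slide":[0,0,0],"yaw":0},{"slide":[0,0,0],"yaw":0},{"slide":[0,0,0],"yaw":0},{"slide":[0,0,0],"yaw":0},{"slide":[0,0,0],"yaw":0},{"slide":[0,0,0],"yaw":0},{"slide":[0,0,0],"yaw":0},{"slide":[0,0,0],"yaw":0}]' 0 50
python3 j.py
```

```text
w 33.22984716869948 [ 0.4806 -0.3029  0.0571]
[(-10, 85), (-7, 62), (-4, 57), (-1, 57), (2, 105), (5, 150), (8, 153), (11, 154), (14, 156), (17, 154), (20, 153), (23, 253), (26, 255), (29, 255), (32, 255), (35, 254), (38, 255), (41, 239), (44, 192), (47, 183), (50, 100), (53, 109), (56, 207), (59, 219), (62, 194)]
clock: 13.45
position: [0.4786, -0.3029, 0.0549]
ee_rot: [0.99, -0.139, -0.0, 0.0]
ft_force: [-0.3, 0.1, -0.4]
grip_width: 1.002
grasp_force: 0.0
w 85.12711629641646 [ 0.4786 -0.3028  0.0548]
[(-10, 57), (-7, 56), (-4, 57), (-1, 130), (2, 149), (5, 151), (8, 152), (11, 154), (14, 138), (17, 122), (20, 158), (23, 252), (26, 254), (29, 254), (32, 254), (35, 254), (38, 254), (41, 236), (44, 189), (47, 181), (50, 97), (53, 108), (56, 206), (59, 217), (62, 205)]
clock: 14.38
position: [0.48, -0.3026, 0.0562]
ee_rot: [0.99, -0.139, 0.001, -0.0]
ft_force: [-0.4, 1.2, 12.8]
grip_width: 0.394
grasp_force: 54.2
clock: 15.05
position: [0.4786, -0.3029, 0.0549]
ee_rot: [0.99, -0.139, 0.0, 0.0]
ft_force: [-0.2, 0.3, -0.5]
grip_width: 1.001
grasp_force: 0.0
w 84.62395843355883 [ 0.4786 -0.3028  0.0549]
[(-10, 112), (-7, 83), (-4, 67), (-1, 55), (2, 55), (5, 71), (8, 147), (11, 150), (14, 151), (17, 153), (20, 152), (23, 97), (26, 136), (29, 242), (32, 254), (35, 254), (38, 254), (41, 254), (44, 254), (47, 254), (50, 229), (53, 184), (56, 95), (59, 110), (62, 150)]
```

The profile shows the jaw advancing 16 then 24 mm, and the cap being pushed. Two more squeezes.

```bash
python3 -m inch '[{"slide":[0,0,0],"yaw":0},{"slide":[0,0,0],"yaw":0},{"slide":[0,0,0],"yaw":0},{"slide":[0,0,0],"yaw":0},{"slide":[0,0,0],"yaw":0},{"slide":[0,0,0],"yaw":0},{"slide":[0,0,0],"yaw":0},{"slide":[0,0,0],"yaw":0},{"slide":[0,0,0],"yaw":0},{"slide":[0,0,0],"yaw":0}]' 255 50
python3 -m inch '[{"slide":[0,0,0],"yaw":0},{"slide":[0,0,0],"yaw":0},{"slide":[0,0,0],"yaw":0},{"slide":[0,0,0],"yaw":0},{"slide":[0,0,0],"yaw":0},{"slide":[0,0,0],"yaw":0},{"slide":[0,0,0],"yaw":0},{"slide":[0,0,0],"yaw":0}]' 0 50
python3 j.py
python3 -m inch '[{"slide":[0,0,0],"yaw":0},{"slide":[0,0,0],"yaw":0},{"slide":[0,0,0],"yaw":0},{"slide":[0,0,0],"yaw":0},{"slide":[0,0,0],"yaw":0},{"slide":[0,0,0],"yaw":0},{"slide":[0,0,0],"yaw":0},{"slide":[0,0,0],"yaw":0},{"slide":[0,0,0],"yaw":0},{"slide":[0,0,0],"yaw":0},{"slide":[0,0,0],"yaw":0},{"slide":[0,0,0],"yaw":0},{"slide":[0,0,0],"yaw":0},{"slide":[0,0,0],"yaw":0}]' 255 50
python3 j.py
python3 -m inch '[{"slide":[0,0,0],"yaw":0},{"slide":[0,0,0],"yaw":0},{"slide":[0,0,0],"yaw":0},{"slide":[0,0,0],"yaw":0},{"slide":[0,0,0],"yaw":0},{"slide":[0,0,0],"yaw":0},{"slide":[0,0,0],"yaw":0},{"slide":[0,0,0],"yaw":0}]' 0 50
python3 j.py
```

```text
clock: 15.98
position: [0.48, -0.3026, 0.0562]
ee_rot: [0.99, -0.139, 0.001, -0.0]
ft_force: [-0.0, 2.2, 12.1]
grip_width: 0.393
grasp_force: 54.0
clock: 16.65
position: [0.4785, -0.3029, 0.0549]
ee_rot: [0.99, -0.139, -0.0, 0.0]
ft_force: [-1.1, -0.5, 0.0]
grip_width: 1.004
grasp_force: 0.0
w 84.8626965999215 [ 0.4786 -0.3028  0.0549]
[(-10, 141), (-7, 140), (-4, 112), (-1, 86), (2, 78), (5, 55), (8, 56), (11, 55), (14, 97), (17, 148), (20, 151), (23, 151), (26, 153), (29, 150), (32, 123), (35, 237), (38, 254), (41, 254), (44, 254), (47, 254), (50, 254), (53, 254), (56, 95), (59, 110), (62, 149)]
clock: 17.92
position: [0.48, -0.3026, 0.0563]
ee_rot: [0.99, -0.139, 0.001, -0.0]
ft_force: [-0.9, 2.4, 12.1]
grip_width: 0.402
grasp_force: 53.3
w 33.59598752726424 [ 0.48   -0.3026  0.0563]
[(-10, 177), (-7, 143), (-4, 142), (-1, 142), (2, 131), (5, 113), (8, 83), (11, 68), (14, 56), (17, 56), (20, 56), (23, 102), (26, 150), (29, 152), (32, 152), (35, 154), (38, 151), (41, 223), (44, 255), (47, 254), (50, 254), (53, 254), (56, 254), (59, 254), (62, 215)]
clock: 18.68
position: [0.4786, -0.3028, 0.0549]
ee_rot: [0.99, -0.139, -0.0, 0.0]
ft_force: [-0.8, 0.0, 0.3]
grip_width: 0.999
grasp_force: 0.0
w 85.24780769834767 [ 0.4786 -0.3028  0.0549]
[(-10, 160), (-7, 139), (-4, 139), (-1, 139), (2, 114), (5, 98), (8, 81), (11, 57), (14, 55), (17, 55), (20, 57), (23, 127), (26, 147), (29, 149), (32, 150), (35, 150), (38, 134), (41, 237), (44, 254), (47, 254), (50, 254), (53, 254), (56, 254), (59, 254), (62, 235)]
```

The jaw is at 40 mm and the cap spans 40–62 mm. One more squeeze, held, to be sure it is home.

```bash
python3 -m inch '[{"slide":[0,0,0],"yaw":0},{"slide":[0,0,0],"yaw":0},{"slide":[0,0,0],"yaw":0},{"slide":[0,0,0],"yaw":0},{"slide":[0,0,0],"yaw":0},{"slide":[0,0,0],"yaw":0},{"slide":[0,0,0],"yaw":0},{"slide":[0,0,0],"yaw":0},{"slide":[0,0,0],"yaw":0},{"slide":[0,0,0],"yaw":0},{"slide":[0,0,0],"yaw":0},{"slide":[0,0,0],"yaw":0},{"slide":[0,0,0],"yaw":0},{"slide":[0,0,0],"yaw":0}]' 255 70
python3 j.py
python3 -m inch '[{"slide":[0,0,0],"yaw":0},{"slide":[0,0,0],"yaw":0},{"slide":[0,0,0],"yaw":0},{"slide":[0,0,0],"yaw":0},{"slide":[0,0,0],"yaw":0},{"slide":[0,0,0],"yaw":0},{"slide":[0,0,0],"yaw":0},{"slide":[0,0,0],"yaw":0}]' 0 50
python3 j.py
python3 -m inch '[{"slide":[0,0,0.03],"yaw":0},{"slide":[0,0,0.06],"yaw":0},{"slide":[0,0,0.09],"yaw":0},{"slide":[0,0,0.10],"yaw":0},{"slide":[-0.010,-0.033,0.10],"yaw":0},{"slide":[-0.019,-0.066,0.10],"yaw":0},{"slide":[-0.019,-0.066,0.10],"yaw":0},{"slide":[-0.019,-0.066,0.10],"yaw":0}]' 255 50
python3 - <<'E'
from h import *
w=camera("wrist");o=get_obs();p=o["position"];print(p)
d=np.array([np.cos(np.radians(74)),np.sin(np.radians(74))]);c=np.array([.5307,-.1208]);q=c-.257*d;print("tab",q,proj(w,[*q,.062]))
h=cv2.cvtColor(w["frame"],cv2.COLOR_RGB2HSV);m=((h[...,1]<70)&(h[...,2]>150)).astype(np.uint8)
n,_,st,ce=cv2.connectedComponentsWithStats(m);print([(st[i].tolist(),ce[i].round().tolist()) for i in range(1,n) if st[i][4]>200])
E
```

```text
clock: 19.95
position: [0.48, -0.3028, 0.0565]
ee_rot: [0.99, -0.139, 0.001, -0.0]
ft_force: [-1.8, 0.9, 14.8]
grip_width: 0.387
grasp_force: 69.7
w 32.71182857611432 [ 0.48   -0.3028  0.0565]
[(-10, 177), (-7, 142), (-4, 142), (-1, 142), (2, 129), (5, 113), (8, 83), (11, 67), (14, 56), (17, 56), (20, 56), (23, 102), (26, 150), (29, 152), (32, 152), (35, 153), (38, 151), (41, 224), (44, 255), (47, 254), (50, 254), (53, 254), (56, 254), (59, 254), (62, 212)]
clock: 20.72
position: [0.4786, -0.3029, 0.0549]
ee_rot: [0.99, -0.139, 0.0, 0.0]
ft_force: [-0.3, -1.4, -0.0]
grip_width: 0.999
grasp_force: 0.0
w 85.09373316090135 [ 0.4786 -0.3028  0.0549]
[(-10, 160), (-7, 139), (-4, 139), (-1, 139), (2, 114), (5, 99), (8, 81), (11, 58), (14, 55), (17, 55), (20, 56), (23, 124), (26, 147), (29, 149), (32, 149), (35, 150), (38, 137), (41, 237), (44, 254), (47, 254), (50, 254), (53, 254), (56, 254), (59, 254), (62, 236)]
clock: 21.48
position: [0.458, -0.3709, 0.1547]
ee_rot: [0.99, -0.141, -0.0, 0.001]
ft_force: [0.5, 0.2, 0.2]
grip_width: 0.003
grasp_force: 0.0
[ 0.45912952 -0.36917389  0.15450035]
tab [ 0.4598612  -0.36784426] (np.float64(274.70145839206714), np.float64(210.29725021880003))
[([89, 191, 37, 24, 608], [108.0, 203.0]), ([4, 193, 33, 38, 972], [20.0, 212.0]), ([223, 194, 73, 42, 1738], [263.0, 213.0])]
```

Cap home. I turn the shut fingers crossways, to keep the knuckles off the grip post, and press the tab.

```bash
python3 -m inch '[{"slide":[0,0,0],"yaw":1.565},{"slide":[0,0,0],"yaw":1.565},{"slide":[0,0,0],"yaw":1.565},{"slide":[0,0,0],"yaw":1.565},{"slide":[0,0,0],"yaw":1.565},{"slide":[0,0,0],"yaw":1.565},{"slide":[0,0,0],"yaw":1.565},{"slide":[0,0,0],"yaw":1.565},{"slide":[0,0,0],"yaw":1.565},{"slide":[0,0,0],"yaw":1.565},{"slide":[0,0,0],"yaw":1.565},{"slide":[0,0,0],"yaw":1.565},{"slide":[0,0,0],"yaw":1.565},{"slide":[0,0,0],"yaw":1.565},{"slide":[0,0,0],"yaw":1.565}]' 255 50
python3 -m inch '[{"slide":[0,0,-0.03],"yaw":0},{"slide":[0,0,-0.06],"yaw":0},{"slide":[0,0,-0.085],"yaw":0},{"slide":[0,0,-0.10],"yaw":0},{"slide":[0,0,-0.11],"yaw":0},{"slide":[0,0,-0.11],"yaw":0}]' 255 50
python3 -m inch '[{"slide":[0,0,-0.004],"yaw":0},{"slide":[0,0,-0.008],"yaw":0},{"slide":[0,0,-0.008],"yaw":0}]' 255 50
```

```text
clock: 22.78
position: [0.4603, -0.3676, 0.1547]
ee_rot: [0.801, 0.599, 0.0, -0.0]
ft_force: [1.2, -1.0, 0.4]
grip_width: -0.0
grasp_force: 0.0
clock: 23.28
position: [0.459, -0.3674, 0.0429]
ee_rot: [0.801, 0.599, -0.001, -0.001]
ft_force: [-0.3, -0.0, -0.1]
grip_width: 0.001
grasp_force: 0.0
clock: 23.53
position: [0.4601, -0.3686, 0.0371]
ee_rot: [0.8, 0.599, 0.0, 0.0]
ft_force: [-0.4, 1.3, 1.1]
grip_width: -0.002
grasp_force: 0.0
```

```bash
python3 -m inch '[{"slide":[0,0,-0.004],"yaw":0},{"slide":[0,0,-0.006],"yaw":0},{"slide":[0,0,-0.006],"yaw":0}]' 255 50
python3 -m inch '[{"slide":[0,0,-0.003],"yaw":0},{"slide":[0,0,-0.006],"yaw":0},{"slide":[0,0,-0.006],"yaw":0}]' 255 50
python3 -m inch '[{"slide":[0,0,-0.003],"yaw":0},{"slide":[0,0,-0.003],"yaw":0},{"slide":[0,0,-0.003],"yaw":0}]' 255 50
```

```text
clock: 23.78
position: [0.4598, -0.3691, 0.031]
ee_rot: [0.8, 0.599, 0.0, 0.001]
ft_force: [0.0, -1.4, 2.0]
grip_width: 0.001
grasp_force: 0.9
clock: 24.03
position: [0.4596, -0.37, 0.0249]
ee_rot: [0.801, 0.599, -0.0, 0.001]
ft_force: [-0.8, -5.0, 4.7]
grip_width: 0.001
grasp_force: 3.0
clock: 24.28
position: [0.46, -0.3702, 0.0238]
ee_rot: [0.801, 0.599, 0.0, 0.001]
ft_force: [-5.5, -0.8, 21.0]
grip_width: -0.001
grasp_force: 10.2
```

The tab is at its stop. I hold briefly and check the jaw.

```bash
python3 -m inch '[{"slide":[0,0,0.001],"yaw":0},{"slide":[0,0,0.001],"yaw":0},{"slide":[0,0,0.001],"yaw":0},{"slide":[0,0,0.001],"yaw":0},{"slide":[0,0,0.001],"yaw":0},{"slide":[0,0,0.001],"yaw":0},{"slide":[0,0,0.001],"yaw":0},{"slide":[0,0,0.001],"yaw":0}]' 255 50
python3 j.py
python3 -m inch '[{"slide":[0,0,0.02],"yaw":0},{"slide":[0,0,0.05],"yaw":0},{"slide":[0,0,0.09],"yaw":0},{"slide":[0,0,0.13],"yaw":0},{"slide":[0,0,0.16],"yaw":0},{"slide":[0.02,0.04,0.16],"yaw":0},{"slide":[0.03,0.08,0.16],"yaw":0},{"slide":[0.03,0.11,0.16],"yaw":0},{"slide":[0.03,0.11,0.16],"yaw":0},{"slide":[0.03,0.11,0.16],"yaw":0}]' 255 50
python3 j.py
python3 - <<'E'
from h import *
w=camera("wrist");d=np.array([np.cos(np.radians(74)),np.sin(np.radians(74))]);c=np.array([.5307,-.1208]);n=np.array([-d[1],d[0]])
for z,xs in((.057,range(60,100,4)),):
  for x in xs:
    P=[cv2.getRectSubPix(w["frame"],(3,3),tuple(map(float,proj(w,[*(c+(x-105)/1000*d+y/1000*n),z])))).mean((0,1)) for y in range(-22,23,2)]
    print(x,[int(p[0]) for p in P])
E
```

```text
clock: 24.95
position: [0.4598, -0.3701, 0.024]
ee_rot: [0.801, 0.599, 0.0, 0.001]
ft_force: [-4.2, -2.3, 12.6]
grip_width: -0.002
grasp_force: 6.5
w -0.19791566931879334 [ 0.4598 -0.3701  0.024 ]
[(-10, 30), (-7, 30), (-4, 30), (-1, 30), (2, 30), (5, 30), (8, 30), (11, 30), (14, 30), (17, 30), (20, 30), (23, 30), (26, 30), (29, 30), (32, 30), (35, 30), (38, 30), (41, 30), (44, 30), (47, 30), (50, 30), (53, 31), (56, 31), (59, 31), (62, 31)]
clock: 25.88
position: [0.4903, -0.2557, 0.1824]
ee_rot: [0.799, 0.601, 0.0, -0.001]
ft_force: [-0.7, -1.1, -0.7]
grip_width: -0.001
grasp_force: 0.0
w -0.0488007393368257 [ 0.4897 -0.2578  0.1826]
[(-10, 96), (-7, 98), (-4, 98), (-1, 76), (2, 28), (5, 78), (8, 97), (11, 97), (14, 97), (17, 84), (20, 83), (23, 72), (26, 69), (29, 69), (32, 66), (35, 65), (38, 65), (41, 149), (44, 226), (47, 229), (50, 232), (53, 231), (56, 234), (59, 235), (62, 140)]
60 [56, 57, 57, 58, 130, 226, 241, 240, 240, 239, 238, 240, 240, 238, 241, 241, 240, 241, 240, 195, 97, 100, 101]
64 [57, 57, 58, 57, 57, 142, 214, 212, 207, 199, 201, 206, 209, 206, 207, 212, 216, 2
[... 236 characters left out ...]
5, 103, 100, 117]
76 [153, 174, 175, 175, 131, 92, 118, 183, 202, 210, 218, 222, 222, 222, 223, 222, 223, 199, 112, 105, 104, 104, 130]
80 [77, 81, 68, 59, 56, 56, 110, 183, 202, 211, 218, 222, 222, 223, 223, 222, 224, 201, 112, 103, 102, 101, 107]
84 [57, 58, 58, 58, 57, 57, 110, 184, 204, 212, 220, 223, 223, 224, 224, 223, 224, 201, 111, 103, 102, 101, 103]
88 [58, 58, 58, 58, 56, 57, 110, 184, 204, 213, 220, 224, 224, 225, 224, 224, 225, 206, 114, 104, 102, 100, 103]
92 [58, 58, 58, 58, 57, 56, 110, 186, 205, 213, 221, 225, 225, 225, 225, 224, 224, 206, 112, 104, 103, 100, 103]
96 [57, 58, 58, 58, 57, 57, 111, 187, 206, 215, 221, 225, 225, 225, 225, 224, 225, 206, 111, 104, 103, 100, 103]
```

Verified: the jaw face is at 0 with a clear gap, the cap spans 40.5–62 mm against the shoulder at 62–70 mm, and the handle is within about 1 mm of the axis. Handing in.

```bash
python3 -c "
from workcell import *
print(hand_in())"
```

```text
the job is handed in; nothing more can be done
None
```

The job is handed in, with no verdict returned: the last camera check showed the cap home on the shoulder, the handle lying released in both rests, and the jaw fully open, with the arm clear at about 26 s of the 72 s allowed.

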